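# Dry-lay plaster casts on the setting-out board

## Robot

A 6-joint arm with a two-finger parallel gripper is mounted at the origin on the work surface. World frame = base frame: x ahead of the robot, y to its left, z up, the work surface at z = 0. Lengths are in m, angles in rad, forces in N, time in s.
With the tool pointing down it reaches from about 0.25 to 0.775 m from the base axis. Payload 4 kg.
Tool frame: the origin (TCP) lies on the centre line of the jaws, within the pads' length; the fingertips stand 17 mm ahead of it and the grasp point (between the pads) lies 2 mm behind it; z points along the fingers, y is the line along which they close (so a half turn about z gives the same grasp; the last joint's range is limited). The gripper opens to 94 mm and grips with 3 to 60 N. Pads are 16 mm wide; open, the fingers measure 119 mm over their backs; the gripper's body (75 mm by 177 mm) begins 78 mm behind the grasp point.
Start: joints at [1.239, 0.087, 1.371, -0, 1.684, -0.103], TCP at [0.125, 0.536, 0.223] pointing down, gripper open.
Joint ranges: [-3.1, 3.1], [-0.76, 2.03], [0.27, 2.55], [-1.08, 4.22], [0.17, 2.65], [-2.57, 2.57]. Speed limits (rad/s): [2.79, 2.79, 3.14, 3.14, 3.14, 3.14].

## Interface

Orientations are given as [roll, pitch, yaw] about the fixed x, y, z axes, in that order (R = Rz(yaw) Ry(pitch) Rx(roll)).
In Python, from bench import robot gives the robot as it stands.
- The arm moves only by the tool servo_tool, never from a script. Its argument "plan" is a list of rows, each a list of 7 numbers: the shift along the tool's x, y, z normalised to -1 to 1, where 1 is 0.1 m, then the turn, a rotation vector about the tool's x, y, z normalised to -1 to 1, where 1 is pi/2 rad, then the finger opening in mm, from 0 to 94. In form: [[x, y, z, ax, ay, az, gripper], ...]. A call has 1 to 12 rows; each row is the pose to reach, as a shift and turn from the pose commanded when the call began, along the tool's axes at that moment; what a row does not reach only later rows make up. A row lasts 1/12 s, in which the tool goes at most 41.7 mm and 7.16 degrees, less where a joint would pass 70% of its speed; a pose out of reach is approached as far as the arm can. A call with a number of a shift or a turn outside -1 to 1 is refused whole. A call with a gripper value outside its range is refused whole. The fingers move at their own pace and stop on an object; the grip force is fixed at half the most. Time passes only in rows, so rows that repeat a pose let the fingers close. It gives the time, the measured TCP pose, the force, the opening and the grip force at its end, in the units of the state.
- robot.get_obs(): the state, without advancing time (a new reading comes with each control period).
- robot.snapshot(name): name is "side" or "top"; returns the picture (480x640x3 uint8, red, green, blue); there is no depth.
- robot.camera_params(name): a dict with "camera_matrix" (3x3 intrinsics, pixels), "distortion" ([k1, k2, p1, p2, k3] as OpenCV has them; the pictures are not rectified), "rvec" (rotation vector, rad) and "tvec" (3), from world to camera coordinates, as OpenCV has them. Camera axes: x right, y down, z forward; pixel columns grow to the right and rows downward; lengths in m; the calibration is good to about 2 mm. A picture is of the moment at which its call begins. camera_params takes no time and is no camera call.
- robot.close_job(): hands the job in; it is judged then, once.
Trained networks look in the newest picture that a camera, given by its name, has taken for a name from the list of things; names that differ only in an ending like _2 or _b are one class to them, and where a whole thing is asked for, a point or a joint stands for the part that bears it (a point fixed in the world has none). Each returns a list of dicts, best first, with "conf" (0 to 1); they miss things now and then, are a little off and sometimes report something else, mostly with a low value. They report only what shows in the picture. A call takes as long as a camera call.
- robot.find_in(thing, camera): "extent" ([centre column, centre row, width, height] in pixels, round what is visible of it).
The state is a dict: "time": time; "joint_positions": joint angles; "qvel": joint speeds; "joint_torque": joint torques, N m; "tool_pos": TCP position; "ee_rot": TCP orientation; "wrist_force": force on the tool from outside, world axes, zero at the start; "wrist_torque": the same for the moment, N m; "width": finger opening in m; "finger_force": force on a finger pad.
Only numpy, scipy, OpenCV 4.12 (cv2) and the standard library are available. Lean on these libraries where they do the work, as an engineer would, in place of code of your own. Each camera call takes 0.05 s, during which the arm holds its last target. There are 200 camera calls.

## Task

Set out the loose plaster casts on the dark board: stand the square plinth midway between the fleur-de-lis plaque and the shell plaque, and stand the finial upright on the centre of the plinth. Lay the rosette face up straight beyond the fleur-de-lis's top edge (the edge its middle petal points to), centred on that plaque with a gap of 30 mm, and lay the beaded moulding beads up beyond the shell's broad-fan edge, parallel to that edge, centred on it and also with a gap of 30 mm. Leave the bowl, the spatula and the tin where they are.

Things in the scene. Friction and masses are not known exactly. Their poses are not given: they have to be found in the camera images.
- board: Fixed dark wooden board, 255 x 430 mm, 10 mm thick, on the bench. Origin: underside, midway between the plaques' centres; x away from the robot, y along the 430 mm side, z up. It reaches 95 mm from the origin towards the robot, 160 mm away, 215 mm to each side. The plaques' centres lie 125 mm either side of the origin along y; which plaque is on which side varies, each turned a little on its own.
- fleur: Fixed white plaster plaque, 110 mm (x) x 90 mm (y), slab 10 mm thick, lying on the board, with a raised clay-brown fleur-de-lis (10 mm more). Origin: centre of its underside, on the board's top. x points where the pointed middle petal aims; the plaque's top edge is at x = +55 mm and looks away from the robot, turned at most 0.45 rad.
- shell: Fixed white plaster plaque, 110 mm (x) x 90 mm (y), slab 10 mm thick, lying on the board, with a raised clay-brown scallop shell (10 mm more). Origin: centre of its underside, on the board's top. x points from the shell's narrow hinge to its broad fan; the plaque's fan-side edge is at x = +55 mm and looks away from the robot, turned at most 0.45 rad.
- plinth: Loose white plaster plinth, about 140 g: square foot 60 x 60 mm, 10 mm high, carrying a square block 48 x 48 mm that runs up to its flat top at 40 mm. Origin: centre of its underside; x and y along the sides of the square, z up. Stands upright on the bench beside the board at the start.
- finial: Loose white plaster acorn-shaped finial, round, about 60 g, 64 mm high: foot of 40 mm diameter (8 mm high), neck of 24 mm at 14 to 18 mm, straight drum of 38 mm diameter from 24 to 44 mm height, then tapering to a blunt point. Origin: centre of its underside, z up its axis. Stands upright on the bench beside the board at the start.
- rosette: Loose round white plaster rosette, about 70 g: disc of 58 mm diameter, 18 mm thick with straight sides, eight low petals and a centre bead on its face (bead to 26 mm height). Origin: centre of its underside, z up out of the face. Lies face up on the bench beside the board at the start.
- moulding: Loose straight length of white plaster moulding, about 100 g: 100 mm long (its y), 36 mm wide (its x), 20 mm thick with straight sides, a row of five half-round beads along its top (to 29 mm height). Origin: centre of its underside, z up through the beads. Lies beads up on the bench beside the board at the start.
- bowl: Bystander: black rubber mixing bowl, 100 mm across the rim, 50 mm high, standing beyond the board. Origin: centre of its underside.
- spatula: Bystander: spatula about 200 mm long lying flat on the robot's left, outside the loose casts.
- tin: Bystander: plain steel tin, 70 mm diameter, 75 mm high, standing beyond the loose casts to the robot's right. Origin: centre of its underside.

How it is judged:
By the outcome, as a careful person would: the job done as asked, in the order asked, and still so for the second after the job is handed in, with the robot touching nothing.
It also fails if it takes over 115 s, if anything falls off the work surface, if the arm or the gripper's body presses on something with over 40 N, if the wrist force passes 120 N, or if a joint passes its speed limit or range.

## Working session

There is one attempt and no reset: what is moved stays moved. The work goes in short steps, Python scripts to look and compute and a tool call to move; the robot and the scene stay as the last step left them, time stands still between calls to the robot, and variables do not carry over. Pictures are saved under pics/ and viewed, at most 14 in all, crops included, and the job is handed in when it is done.

Besides the shell and the picture viewer there is one more tool, called after "Call:" in YAML: its name, and indented under it one key for each argument. servo_tool: Moves the arm, as the interface text tells. Scaled input: -1 to 1 covers 0.1 m each way for a shift and pi/2 rad each way for a turn. Its arguments: {"type":"object","properties":{"plan":{"type":"array","items":{"type":"array","items":{"type":"number"}}}},"required":["plan"]}

```bash
mkdir -p pics; cat > h.py <<'E'
import numpy as np, cv2
from bench import robot
def snap(n,f):
    im=robot.snapshot(n); cv2.imwrite('pics/'+f,im[:,:,::-1]); return im
def cam(n):
    p=robot.camera_params(n); K=np.array(p['camera_matrix'],float);d=np.array(p['distortion'],float)
    return K,d,np.array(p['rvec'],float).ravel(),np.array(p['tvec'],float).ravel()
def ray(n,uv,z):
    K,d,r,t=cam(n); uv=np.array(uv,float).reshape(-1,1,2)
    q=cv2.undistortPoints(uv,K,d).reshape(-1,2); R=cv2.Rodrigues(r)[0]; C=-R.T@t
    D=np.c_[q,np.ones(len(q))]@R
    return C+D*((z-C[2])/D[:,2])[:,None]
def proj(n,P):
    K,d,r,t=cam(n); return cv2.projectPoints(np.array(P,float).reshape(-1,1,3),r,t,K,d)[0].reshape(-1,2)
E
python3 - <<'E'
from h import *
print(robot.get_obs())
for n in('top','side'):
    snap(n,n+'0.png'); K,d,r,t=cam(n); print(n,K[0,0],d,-cv2.Rodrigues(r)[0].T@t)
    for o in 'board fleur shell plinth finial rosette moulding bowl tin spatula'.split():
        print(o,[(np.round(x['extent']),round(x['conf'],2)) for x in robot.find_in(o,n)[:2]])
E
```

```text
{'time': 0.0, 'joint_positions': array([ 1.23892104e+00,  8.79365595e-02,  1.37223665e+00, -3.43200961e-05,
        1.68359103e+00, -1.03083773e-01]), 'qvel': array([-0.00073198, -0.00018922, -0.00147356, -0.00046304,  0.00103107,
        0.00040331]), 'joint_torque': array([-2.85462772e-05, -3.40187395e+01, -3.02429008e+01,  7.18147564e-02,
        3.31454678e-02, -1.85597191e-04]), 'tool_pos': array([0.12458085, 0.53518296, 0.22132315]), 'ee_rot': array([-3.13942908e+00, -1.89530080e-04,  2.91279711e+00]), 'wrist_force': array([0.1138429 , 0.5098561 , 0.18722178]), 'wrist_torque': array([-0.04915795, -0.00350418,  0.00673848]), 'finger_force': 0.0, 'width': 0.0938174535982433}
top 542.200195128619 [0.00705528 0.         0.         0.         0.        ] [0.49960223 0.04627092 1.36736923]
board [(array([350., 263., 183., 126.]), 0.91), (array([304., 285.,  40.,  48.]), 0.38)]
fleur [(array([300., 284.,  43.,  43.]), 0.64)]
shell [(array([399., 265.,  48.,  49.]), 0.89)]
plinth []
finial [(array([504., 307.,  23.,  19.]), 0.51)]
rosette [(array([206., 248.,  24.,  25.]), 0.69)]
mould
[... 251 characters left out ...]
 [0.0085444 0.        0.        0.        0.       ] [ 0.45520696 -0.86077299  0.82956888]
board [(array([314., 290., 178., 162.]), 0.95), (array([246., 185.,  30.,  24.]), 0.3)]
fleur [(array([274., 246.,  59.,  33.]), 0.86)]
shell [(array([307., 321.,  68.,  50.]), 0.55), (array([365., 420.,  29.,  62.]), 0.43)]
plinth [(array([245., 185.,  28.,  31.]), 0.62)]
finial []
rosette [(array([295., 182.,  25.,  12.]), 0.79)]
moulding [(array([365., 421.,  32.,  64.]), 0.74), (array([299., 181.,  22.,  12.]), 0.27)]
bowl [(array([416., 266.,  44.,  40.]), 0.82)]
tin [(array([435., 374.,  44.,  58.]), 0.72), (array([417., 267.,  51.,  37.]), 0.59)]
spatula [(array([297., 154.,  71.,  14.]), 0.56)]
```

View pics/top0.png

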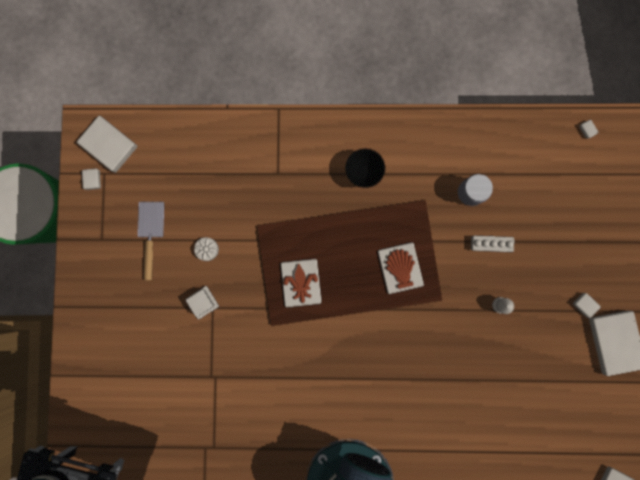

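View pics/side0.png

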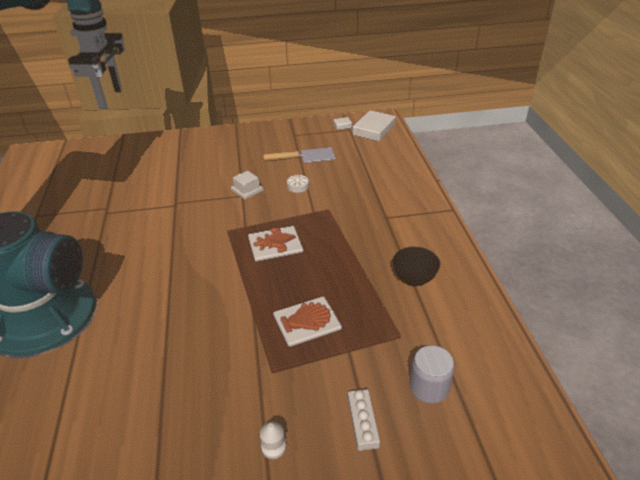

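The top view (image up = +x, left = +y) shows the plinth near (202,302), rosette (206,249), finial (503,306), moulding (493,244), fleur (301,283), shell (401,268), bowl (366,168) and tin (477,190). The side view agrees. Next I measure these precisely.

```bash
cat >> h.py <<'E'
def blobs(n,im,rois,s=6,smax=70,vmin=95):
    out={}
    for k,(u,v,w,h,z) in rois.items():
        c=im[v-h:v+h,u-w:u+w]; big=cv2.resize(c,None,fx=s,fy=s,interpolation=cv2.INTER_CUBIC)
        hsv=cv2.cvtColor(big,cv2.COLOR_RGB2HSV)
        m=((hsv[...,1]<smax)&(hsv[...,2]>vmin)).astype(np.uint8)
        cs=cv2.findContours(m,cv2.RETR_EXTERNAL,cv2.CHAIN_APPROX_NONE)[0]
        cc=max(cs,key=cv2.contourArea).reshape(-1,2)
        px=(cc+.5)/s-.5+[u-w,v-h]
        W=ray(n,px,z)[:,:2]*1000
        out[k]=(px,cv2.convexHull(W.astype(np.float32)))
    return out
E
python3 - <<'E'
from h import *
im=cv2.imread('pics/top0.png')[:,:,::-1].copy()
R=dict(fleur=(301,283,34,34,.02),shell=(401,268,34,36,.02),plinth=(202,302,26,26,.04),rosette=(206,249,22,22,.018),moulding=(493,244,34,18,.02),finial=(503,306,20,18,.034),tin=(477,190,24,24,.075))
for k,(px,H) in blobs('top',im,R).items():
    r=cv2.minAreaRect(H); print(k,np.round(r[0],1),np.round(r[1],1),round(r[2],1),'med',np.round(cv2.minEnclosingCircle(H)[0],1))
# board
hsv=cv2.cvtColor(im,cv2.COLOR_RGB2HSV); print([im[v,u] for u,v in((350,290),(285,230),(240,260),(300,270),(290,265))])
crop=cv2.resize(im[190:330,180:525],None,fx=2.3,fy=2.3,interpolation=cv2.INTER_CUBIC); cv2.imwrite('pics/c1.png',crop[:,:,::-1])
E
```

```text
fleur [490.6 119.1] [113.   91.9] 6.4 med [490.7 119.3]
shell [ 528.9 -127.6] [112.4  91.5] 13.3 med [ 528.8 -127.6]
plinth [441.  360.8] [62.6 63.8] 32.1 med [441.4 359.8]
rosette [573.4 358.4] [61.3 58.2] 77.8 med [573.6 358.5]
moulding [ 590.7 -354.8] [102.4  38.7] 87.9 med [ 588.3 -354.4]
finial [ 436.9 -385.2] [23.2 37.4] 76.7 med [ 438.2 -378.5]
tin [ 720.9 -307.4] [67.4 64.9] 40.7 med [ 719.9 -307.6]
[array([58, 33, 21], dtype=uint8), array([61, 36, 23], dtype=uint8), array([109,  73,  48], dtype=uint8), array([120,  63,  43], dtype=uint8), array([174, 167, 157], dtype=uint8)]
```

View pics/c1.png

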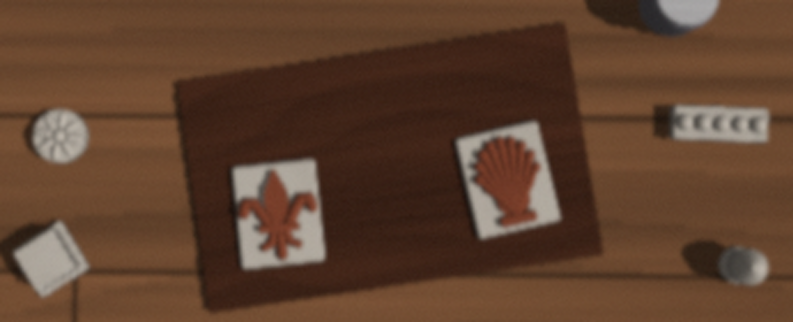

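The fleur's petal and the shell's fan both point away from the robot, turned slightly toward +y (about +6.4° and +13.3°). I'll refine the loose parts with silhouette fits.

```bash
cat >> h.py <<'E'
from scipy.optimize import minimize
def box(x,y,z0,z1): return [(a*x/2,b*y/2,z) for a in(-1,1) for b in(-1,1) for z in(z0,z1)]
def rings(L): return [(r*np.cos(t),r*np.sin(t),z) for r,z in L for t in np.linspace(0,6.28,40)]
M=dict(plinth=[box(60,60,0,10),box(48,48,10,40)],rosette=[rings([(29,0),(29,18)])],
 moulding=[box(36,100,0,20)],finial=[rings([(20,0),(20,8)]),rings([(12,8),(12,30)]),rings([(19,24),(19,44),(4,64)])],
 fleur=[box(110,90,0,10)],shell=[box(110,90,0,10)])
def fit(n,im,k,x0,z,s=4,smax=110,vmin=60,pad=12):
    """x0=(x mm,y mm,deg); z of underside mm -> fitted pose, IoU"""
    def pts(x,P):
        a=np.radians(x[2]);P=np.array(P);c,d=np.cos(a),np.sin(a)
        return proj(n,np.c_[x[0]+c*P[:,0]-d*P[:,1],x[1]+d*P[:,0]+c*P[:,1],z+P[:,2]]/1000)
    q=np.vstack([pts(x0,P) for P in M[k]]); lo=np.floor(q.min(0)-pad).astype(int); hi=np.ceil(q.max(0)+pad).astype(int)
    lo=np.maximum(lo,0); c=cv2.resize(im[lo[1]:hi[1],lo[0]:hi[0]],None,fx=s,fy=s,interpolation=cv2.INTER_CUBIC)
    hsv=cv2.cvtColor(c,cv2.COLOR_RGB2HSV); m=((hsv[...,1]<smax)&(hsv[...,2]>vmin)).astype(np.uint8)
    cs=max(cv2.findContours(m,cv2.RETR_EXTERNAL,cv2.CHAIN_APPROX_NONE)[0],key=cv2.contourArea)
    if k!='finial': cs=cv2.convexHull(cs)
    m=cv2.fillPoly(np.zeros(m.shape,np.uint8),[cs],255)
    mb=cv2.GaussianBlur(m.astype(np.float32),(0,0),3)
    def cost(x):
        g=np.zeros(m.shape,np.uint8)
        for P in M[k]:
            h=cv2.convexHull((((pts(x,P)-lo+.5)*s-.5)*16).astype(np.float32)).round().astype(np.int32)
            cv2.fillPoly(g,[h],255,shift=4)
        if k!='finial' and len(M[k])>1:
            cs=cv2.findContours(g,0,1)[0]; cv2.fillPoly(g,[cv2.convexHull(np.vstack(cs))],255)
        return ((cv2.GaussianBlur(g.astype(np.float32),(0,0),3)-mb)**2).sum()/255**2/(m>0).sum()
    S=np.array([x0]+[np.add(x0,d) for d in((6,0,0),(0,6,0),(0,0,6))],float)
    r=minimize(cost,x0,method='Nelder-Mead',options=dict(initial_simplex=S,xatol=.02,fatol=1e-6))
    return np.round(r.x,1),round(r.fun,3)
def togo(x,y,z,yaw=180):
    """units to go along the tool axes to world (mm), tool yaw deg"""
    o=robot.get_obs(); from_=np.array(o['tool_pos'])*1000; a=o['ee_rot']
    R=cv2.Rodrigues(np.array([0,0,a[2]]))[0]@cv2.Rodrigues(np.array([a[0],0,0.]))[0]
    d=R.T@(np.array([x,y,z])-from_)
    t=(yaw-np.degrees(a[2])+180)%360-180
    print('pos',np.round(from_,1),'rpy',np.round(np.degrees(a),2),'go',np.round(d/100,3),'az',round(-t/90,3),'w',round(o['width']*1000,1),'F',np.round(o['wrist_force'],1),'t',round(o['time'],2))
E
python3 - <<'E'
from h import *
G=dict(fleur=((490.6,119.1,6.4),10),shell=((528.9,-127.6,13.3),10),plinth=((441,361,32),0),rosette=((573.4,358.4,0),0),moulding=((589,-354.8,-2),0),finial=((436,-380,0),0))
for n in('top','side'):
    im=cv2.imread(f'pics/{n}0.png')[:,:,::-1].copy()
    for k,(x,z) in G.items(): print(n,k,*fit(n,im,k,x,z))
togo(441,361,150,180)
E
```

```text
top fleur [490.5 119.4   6.2] 0.034
top shell [ 529.1 -128.2   12.8] 0.031
top plinth [439.9 368.1  33.7] 0.044
top rosette [574.5 360.9   4.3] 0.04
top moulding [ 591.3 -355.7   -2.4] 0.034
top finial [ 439.4 -376.3    2.4] 0.012
side fleur [489.4 118.    7. ] 0.013
side shell [ 527.9 -128.5   14. ] 0.007
side plinth [438.8 364.6  32.7] 0.009
side rosette [572.  356.2   2.6] 0.014
side moulding [ 589.4 -355.2   -1.9] 0.008
side finial [ 438.  -375.1    1.4] 0.01
pos [124.7 535.7 222.5] rpy [179.99  -0.   166.89] go [-3.476 -0.984  0.725] az -0.146 w 93.7 F [1.1 0.5 0. ] t 1.1
```

Call:
servo_tool:
  plan:
    - [-0.25,-0.1,0.08,0,0,-0.05,94]
    - [-0.5,-0.2,0.15,0,0,-0.1,94]
    - [-0.75,-0.3,0.22,0,0,-0.146,94]
    - [-1,-0.4,0.3,0,0,-0.146,94]
    - [-1,-0.4,0.3,0,0,-0.146,94]

```text
time: 1.52
tool_pos: [0.2158, 0.4711, 0.1907]
ee_rot: [-3.138, 0.0, 3.138]
wrist_force: [-0.6, 0.5, -0.5]
width: 0.094
finger_force: 0.0
```

Call:
servo_tool:
  plan:
    - [-0.25,-0.12,0.1,0,0,-0.07,94]
    - [-0.5,-0.25,0.2,0,0,-0.14,94]
    - [-0.75,-0.38,0.3,0,0,-0.21,94]
    - [-1,-0.5,0.4,0,0,-0.28,94]
    - [-1,-0.5,0.4,0,0,-0.367,94]
    - [-1,-0.5,0.4,0,0,-0.367,94]

```text
time: 2.02
tool_pos: [0.3136, 0.4236, 0.1517]
ee_rot: [3.141, -0.002, -2.565]
wrist_force: [-0.1, -0.2, 0.3]
width: 0.0943
finger_force: 0.0
```

```bash
python3 -c "
from h import *
togo(439.3,365.5,80,213)"
```

```text
pos [313.6 423.6 151.7] rpy [ 1.7999e+02 -9.0000e-02 -1.4694e+02] go [-0.737 -1.173  0.717] az 0.001 w 94.3 F [-0.1 -0.2  0.3] t 2.02
```

Call:
servo_tool:
  plan:
    - [-0.18,-0.25,0.17,0,0,0,94]
    - [-0.37,-0.5,0.35,0,0,0,94]
    - [-0.55,-0.75,0.5,0,0,0,94]
    - [-0.737,-1,0.7,0,0,0,94]
    - [-0.737,-1,0.7,0,0,0,94]

```text
time: 2.43
tool_pos: [0.4313, 0.3782, 0.0786]
ee_rot: [-3.14, -0.005, -2.571]
wrist_force: [-1.2, -0.5, -0.6]
width: 0.0937
finger_force: 0.0
```

Call:
servo_tool:
  plan:
    - [0,-0.173,0,0,0,0,94]
    - [0,-0.173,0,0,0,0,94]
    - [0,-0.173,0,0,0,0,94]

```text
time: 2.68
tool_pos: [0.4385, 0.3671, 0.0834]
ee_rot: [3.141, 0.001, -2.566]
wrist_force: [1.0, 0.2, 0.4]
width: 0.0942
finger_force: 0.0
```

```bash
python3 -c "
from h import *
togo(439.3,365.5,32,213)
a=snap('top','t1.png')[250:350,150:260];b=snap('side','s1.png')[110:230,180:330]
f=lambda c:cv2.resize(c,(400,400*c.shape[0]//c.shape[1]),interpolation=2)
a,b=f(a),f(b);h=max(len(a),len(b));o=np.zeros((h,800,3),np.uint8);o[:len(a),:400]=a;o[:len(b),400:]=b;cv2.imwrite('pics/c2.png',o[:,:,::-1])"
```

```text
pos [438.5 367.1  83.4] rpy [ 1.7994e+02  8.0000e-02 -1.4703e+02] go [ 0.002 -0.018  0.514] az -0.0 w 94.2 F [1.  0.2 0.4] t 2.68
```

View pics/c2.png

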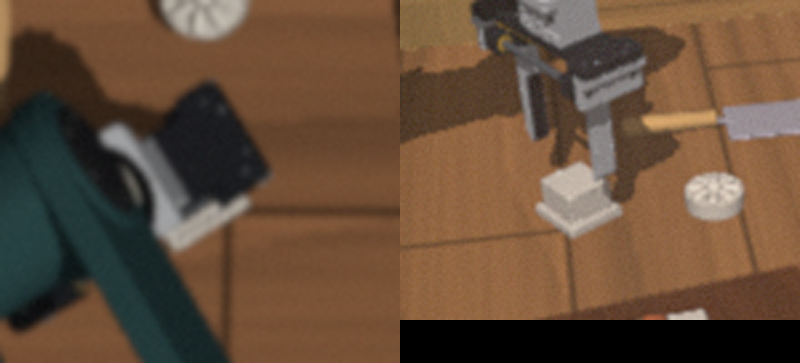

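Fingers straddle the plinth, with the closing line along its side (side view crop: fingertips at about (540,135) and (605,172), plinth top at (575,180)). Descending.

Call:
servo_tool:
  plan:
    - [0,-0.01,0.15,0,0,0,94]
    - [0,-0.01,0.3,0,0,0,94]
    - [0,-0.01,0.42,0,0,0,94]
    - [0,-0.01,0.5,0,0,0,94]
    - [0,-0.01,0.5,0,0,0,94]
    - [0,-0.01,0.5,0,0,0,94]

```text
time: 3.28
tool_pos: [0.4389, 0.3654, 0.0323]
ee_rot: [3.141, -0.001, -2.564]
wrist_force: [-0.6, 0.0, -0.3]
width: 0.0941
finger_force: 0.0
```

Call:
servo_tool:
  plan:
    - [0,0,0,0,0,0,60]
    - [0,0,0,0,0,0,50]
    - [0,0,0,0,0,0,40]
    - [0,0,0,0,0,0,40]
    - [0,0,0,0,0,0,40]
    - [0,0,0,0,0,0,40]
    - [0,0,0,0,0,0,40]
    - [0,0,0,0,0,0,40]

```text
time: 3.95
tool_pos: [0.4393, 0.3654, 0.0326]
ee_rot: [3.141, 0.0, -2.565]
wrist_force: [-0.5, 1.0, -0.3]
width: 0.0478
finger_force: 30.0
```

```bash
python3 -c "
from h import *
im=snap('side','s2.png'); print(*fit('side',im,'plinth',(439,365,33),0))
togo(439.3,365.5,32,213);print(robot.get_obs()['finger_force'])"
```

```text
[442.6 376.3  38. ] 0.508
pos [439.3 365.5  32.6] rpy [ 1.7996e+02  2.0000e-02 -1.4694e+02] go [-0.     0.     0.006] az 0.001 w 47.8 F [-0.2  1.   0.3] t 4.0
29.999958872795105
```

Call:
servo_tool:
  plan:
    - [0,0,-0.1,0,0,0,40]
    - [0,0,-0.25,0,0,0,40]
    - [0,0,-0.4,0,0,0.06,40]
    - [0,0,-0.55,0,0,0.13,40]
    - [0,0,-0.65,0,0,0.2,40]
    - [0,0,-0.65,0,0,0.267,40]
    - [0,0,-0.65,0,0,0.267,40]
    - [0,0,-0.65,0,0,0.267,40]

```text
time: 4.67
tool_pos: [0.4393, 0.3649, 0.0977]
ee_rot: [-3.141, -0.0, -2.981]
wrist_force: [-0.2, -0.7, -0.7]
width: 0.0475
finger_force: 30.0
```

Call:
servo_tool:
  plan:
    - [0,-0.12,0,0,0,0,40]
    - [0,-0.35,0,0,0,0,40]
    - [0,-0.65,0,0,0,0,40]
    - [-0.03,-0.94,0,0,0,0,40]

```text
time: 5.0
tool_pos: [0.4562, 0.271, 0.0966]
ee_rot: [-3.14, -0.002, -2.981]
wrist_force: [1.3, -0.8, -1.1]
width: 0.0476
finger_force: 30.0
```

Call:
servo_tool:
  plan:
    - [0,-0.3,0,0,0,0,40]
    - [0,-0.6,0,0,0,0,40]
    - [-0.03,-0.94,0,0,0,0,40]

```text
time: 5.25
tool_pos: [0.4738, 0.1785, 0.0968]
ee_rot: [-3.141, -0.002, -2.981]
wrist_force: [0.9, 0.5, -2.2]
width: 0.048
finger_force: 30.0
```

Call:
servo_tool:
  plan:
    - [0,-0.3,0,0,0,0,40]
    - [0,-0.6,0,0,0,0,40]
    - [-0.03,-0.94,0,0,0,0,40]

```text
time: 5.5
tool_pos: [0.4914, 0.0861, 0.0969]
ee_rot: [3.142, -0.002, -2.982]
wrist_force: [1.1, 0.1, -1.9]
width: 0.0481
finger_force: 30.0
```

Call:
servo_tool:
  plan:
    - [0,-0.3,0,0,0,0,40]
    - [0,-0.6,0,0,0,0,40]
    - [-0.03,-0.8,0,0,0,0,40]
    - [-0.03,-0.94,0,0,0,0,40]
    - [-0.03,-0.94,0,0,0,0,40]
    - [-0.03,-0.94,0,0,0,0,40]

```text
time: 6.0
tool_pos: [0.5095, -0.005, 0.0969]
ee_rot: [3.141, -0.001, -2.985]
wrist_force: [-1.0, 0.9, -1.6]
width: 0.0476
finger_force: 30.0
```

```bash
python3 -c "
from h import *
togo(509.2,-4.7,43,188.9);print(robot.get_obs()['finger_force'])
b=snap('side','s3.png')[190:370,200:410]
cv2.imwrite('pics/c3.png',cv2.resize(b,None,fx=3,fy=3,interpolation=2)[:,:,::-1])"
```

```text
pos [509.5  -5.   96.9] rpy [ 1.7995e+02 -8.0000e-02 -1.7103e+02] go [0.003 0.003 0.539] az 0.001 w 47.6 F [-1.   0.9 -1.6] t 6.0
29.999434053897858
```

View pics/c3.png

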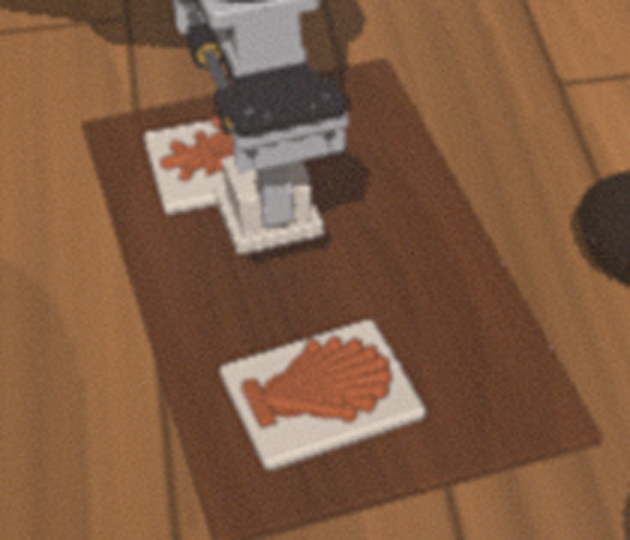

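The plinth hangs level between the plaques in the side view (about (275,215) in the crop). Lowering and releasing.

Call:
servo_tool:
  plan:
    - [0,0,0.15,0,0,0,40]
    - [0,0,0.3,0,0,0,40]
    - [0,0,0.42,0,0,0,40]
    - [0,0,0.5,0,0,0,40]
    - [0,0,0.53,0,0,0,40]
    - [0,0,0.54,0,0,0,40]
    - [0,0,0.54,0,0,0,40]
    - [0,0,0.54,0,0,0,40]

```text
time: 6.72
tool_pos: [0.5109, -0.0042, 0.0441]
ee_rot: [-3.141, 0.001, -2.984]
wrist_force: [0.7, -0.2, -1.0]
width: 0.0478
finger_force: 30.0
```

Call:
servo_tool:
  plan:
    - [0,0,0,0,0,0,55]
    - [0,0,0,0,0,0,65]
    - [0,0,0,0,0,0,75]
    - [0,0,0,0,0,0,75]
    - [0,0,0,0,0,0,75]
    - [0,0,-0.1,0,0,0,75]
    - [0,0,-0.3,0,0,0,75]
    - [0,0,-0.5,0,0,0,75]
    - [0,0,-0.7,0,0,0,75]
    - [0,0,-0.8,0,0,0,75]

```text
time: 7.55
tool_pos: [0.5118, -0.0045, 0.1271]
ee_rot: [-3.14, 0.005, -2.984]
wrist_force: [0.8, -0.8, -0.0]
width: 0.0749
finger_force: 0.0
```

```bash
python3 -c "
from h import *
togo(438.6,-375.7,110,180)
im=snap('side','s4.png');print(*fit('side',im,'plinth',(509,-5,9),10))"
```

```text
pos [511.8  -4.5 127.1] rpy [-179.92    0.28 -170.97] go [ 1.305 -3.551  0.176] az 0.1 w 74.9 F [ 0.8 -0.8 -0. ] t 7.55
[513.5   2.   37.9] 0.523
```

Call:
servo_tool:
  plan:
    - [0.06,-0.2,0,0,0,0,75]
    - [0.18,-0.5,0,0,0,0,75]
    - [0.326,-0.888,0,0,0,0,75]

```text
time: 7.85
tool_pos: [0.4918, -0.0963, 0.123]
ee_rot: [3.141, -0.0, -2.98]
wrist_force: [0.5, 0.4, 0.4]
width: 0.0749
finger_force: 0.0
```

Call:
servo_tool:
  plan:
    - [0.11,-0.3,0,0,0,0,75]
    - [0.22,-0.6,0,0,0,0,75]
    - [0.326,-0.888,0,0,0,0,75]

```text
time: 8.1
tool_pos: [0.4728, -0.1913, 0.1228]
ee_rot: [3.141, -0.001, -2.984]
wrist_force: [1.2, 0.0, 0.1]
width: 0.0751
finger_force: 0.0
```

Call:
servo_tool:
  plan:
    - [0.11,-0.3,0,0,0,0,75]
    - [0.22,-0.6,0,0,0,0,75]
    - [0.326,-0.888,0,0,0,0,75]

```text
time: 8.35
tool_pos: [0.4546, -0.2841, 0.1227]
ee_rot: [3.141, -0.001, -2.984]
wrist_force: [0.3, -0.1, -0.5]
width: 0.0754
finger_force: 0.0
```

Call:
servo_tool:
  plan:
    - [0.11,-0.3,0,0,0,0,75]
    - [0.22,-0.6,0.1,0,0,0,75]
    - [0.326,-0.888,0.17,0,0,0,75]
    - [0.326,-0.888,0.17,0,0,0,75]
    - [0.326,-0.888,0.17,0,0,0,75]

```text
time: 8.77
tool_pos: [0.4361, -0.3761, 0.1047]
ee_rot: [3.139, -0.002, -2.987]
wrist_force: [0.1, 0.3, 0.9]
width: 0.0751
finger_force: 0.0
```

```bash
python3 -c "
from h import *
im=snap('side','s5.png');print(*fit('side',im,'plinth',(509,-5,9),10))
print(*fit('side',im,'finial',(438.6,-375.7,0),0))
print(*fit('side',im,'rosette',(573,358,0),0))
it=snap('top','t5.png');print(*fit('top',it,'plinth',(509,-5,9),10))
togo(438.6,-375.7,33,189)
cv2.imwrite('pics/c5.png',im[:,:,::-1])"
```

```text
[494.1 -21.1  48.3] 0.604
[ 437.8 -370.7    2.3] 0.48
[5.723e+02 3.567e+02 5.000e-01] 0.015
[513.2  -4.    9.8] 0.013
pos [ 437.2 -374.7  106. ] rpy [ 1.7991e+02 -1.0000e-02 -1.7096e+02] go [-0.012 -0.013  0.73 ] az 0.0 w 75.0 F [-0.7 -1.  -0.2] t 8.87
```

View pics/c5.png

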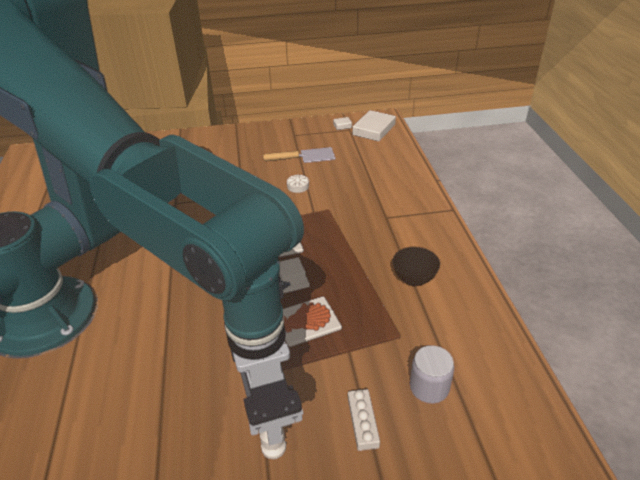

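```bash
python3 -c "
from h import *
it=cv2.imread('pics/t5.png')[:,:,::-1].copy()
for vm,sm in((60,110),(95,70),(110,60)):
  r=[fit('top',it,k,x,10,smax=sm,vmin=vm) for k,x in dict(fleur=(490,119,6.5),shell=(528.5,-128,13.3),plinth=(511,-4,9)).items()]
  print(vm,r,(r[0][0]+r[1][0])[:2]/2)
c=it[190:330,240:450];cv2.imwrite('pics/c6.png',cv2.resize(c,None,fx=3.5,fy=3.5,interpolation=2)[:,:,::-1])"
```

```text
60 [(array([491.8, 120. ,   6.2]), np.float64(0.029)), (array([ 530.8, -127. ,   13.8]), np.float64(0.015)), (array([512.9,  -4.7,  10.7]), np.float64(0.014))] [511.3  -3.5]
95 [(array([499.6, 122.9,   2.9]), np.float64(1.691)), (array([ 537.9, -127.9,   16.1]), np.float64(0.76)), (array([498.3,   8.7,  11.7]), np.float64(12.653))] [518.75  -2.5 ]
110 [(array([499.1, 117.3,  11.9]), np.float64(1.912)), (array([ 536.7, -129.7,   18. ]), np.float64(0.861)), (array([497.7,   9.3,  11.7]), np.float64(18.348))] [517.9  -6.2]
```

View pics/c6.png

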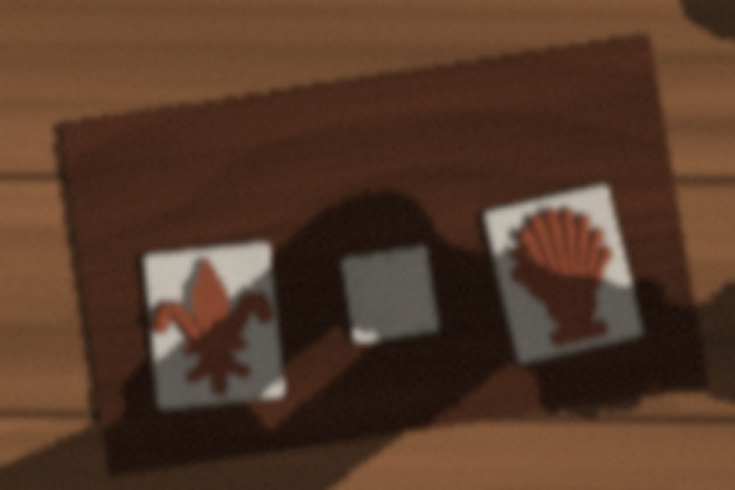

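In the shadowed crop, the plinth at (390,295) sits midway between the plaques to within about 2 mm, which is good enough. Taking the finial.

Call:
servo_tool:
  plan:
    - [-0.01,-0.01,0.2,0,0,0,75]
    - [-0.01,-0.01,0.4,0,0,0,75]
    - [-0.01,-0.01,0.58,0,0,0,75]
    - [-0.01,-0.01,0.68,0,0,0,75]
    - [-0.01,-0.01,0.72,0,0,0,75]
    - [-0.01,-0.01,0.72,0,0,0,75]
    - [-0.01,-0.01,0.72,0,0,0,75]

```text
time: 9.45
tool_pos: [0.4391, -0.3763, 0.0354]
ee_rot: [-3.14, 0.001, -2.983]
wrist_force: [0.0, -1.1, 0.2]
width: 0.0749
finger_force: 0.0
```

Call:
servo_tool:
  plan:
    - [0,0,0,0,0,0,55]
    - [0,0,0,0,0,0,45]
    - [0,0,0,0,0,0,30]
    - [0,0,0,0,0,0,30]
    - [0,0,0,0,0,0,30]
    - [0,0,0,0,0,0,30]
    - [0,0,0,0,0,0,30]
    - [0,0,0,0,0,0,30]

```text
time: 10.12
tool_pos: [0.4383, -0.3762, 0.0346]
ee_rot: [3.141, -0.0, -2.984]
wrist_force: [-1.4, 1.3, 1.5]
width: 0.037
finger_force: 30.0
```

```bash
python3 -c "
from h import *
togo(511.3,-5,160,189)"
```

```text
pos [ 438.3 -376.2   34.6] rpy [ 179.97   -0.   -170.97] go [-1.303  3.552 -1.253] az 0.0 w 37.0 F [-1.4  1.3  1.5] t 10.12
```

Call:
servo_tool:
  plan:
    - [0,0,-0.1,0,0,0,30]
    - [0,0,-0.3,0,0,0,30]
    - [0,0,-0.5,0,0,0,30]
    - [0,0,-0.7,0,0,0,30]
    - [0,0,-0.9,0,0,0,30]
    - [0,0,-0.9,0,0,0,30]

```text
time: 10.62
tool_pos: [0.4404, -0.3787, 0.1302]
ee_rot: [-3.133, 0.006, -2.984]
wrist_force: [-0.6, -1.5, 0.9]
width: 0.0372
finger_force: 30.0
```

Call:
servo_tool:
  plan:
    - [-0.05,0.15,0,0,0,0,30]
    - [-0.14,0.38,0,0,0,0,30]
    - [-0.24,0.64,0,0,0,0,30]
    - [-0.326,0.888,0,0,0,0,30]

```text
time: 10.95
tool_pos: [0.4559, -0.2812, 0.1224]
ee_rot: [3.138, -0.002, -2.985]
wrist_force: [0.0, 0.7, -1.4]
width: 0.037
finger_force: 30.0
```

Call:
servo_tool:
  plan:
    - [-0.11,0.3,0,0,0,0,30]
    - [-0.22,0.6,0,0,0,0,30]
    - [-0.326,0.888,0,0,0,0,30]

```text
time: 11.2
tool_pos: [0.4738, -0.1879, 0.1224]
ee_rot: [3.139, -0.002, -2.984]
wrist_force: [0.4, 0.0, -0.6]
width: 0.037
finger_force: 30.0
```

Call:
servo_tool:
  plan:
    - [-0.11,0.3,0,0,0,0,30]
    - [-0.22,0.6,0,0,0,0,30]
    - [-0.326,0.888,0,0,0,0,30]

```text
time: 11.45
tool_pos: [0.4919, -0.0951, 0.1225]
ee_rot: [3.14, -0.003, -2.984]
wrist_force: [0.9, 0.3, -0.6]
width: 0.0369
finger_force: 30.0
```

Call:
servo_tool:
  plan:
    - [-0.11,0.3,0,0,0,0,30]
    - [-0.22,0.6,0,0,0,0,30]
    - [-0.29,0.8,0,0,0,0,30]
    - [-0.326,0.888,0,0,0,0,30]
    - [-0.326,0.888,0,0,0,0,30]
    - [-0.326,0.888,0,0,0,0,30]

```text
time: 11.95
tool_pos: [0.5107, -0.0051, 0.1234]
ee_rot: [-3.141, -0.002, -2.983]
wrist_force: [-0.5, -0.9, 0.3]
width: 0.0369
finger_force: 30.0
```

```bash
python3 -c "
from h import *
togo(511.3,-5,84.5,189)
im=snap('side','s7.png')
for x in ((509,-5,9),(512,-5,9)): 
  for dz in(0,): print(*fit('side',im,'finial',(511,-5,0),90))
c=im[190:350,200:400];cv2.imwrite('pics/c7.png',cv2.resize(c,None,fx=3.5,fy=3.5,interpolation=2)[:,:,::-1])"
```

```text
pos [510.7  -5.1 123.4] rpy [-1.7999e+02 -1.2000e-01 -1.7091e+02] go [-0.006  0.     0.389] az 0.001 w 36.9 F [-0.5 -0.9  0.3] t 11.95
[516.6 -20.7   3.3] 0.664
[516.6 -20.7   3.3] 0.664
```

View pics/c7.png

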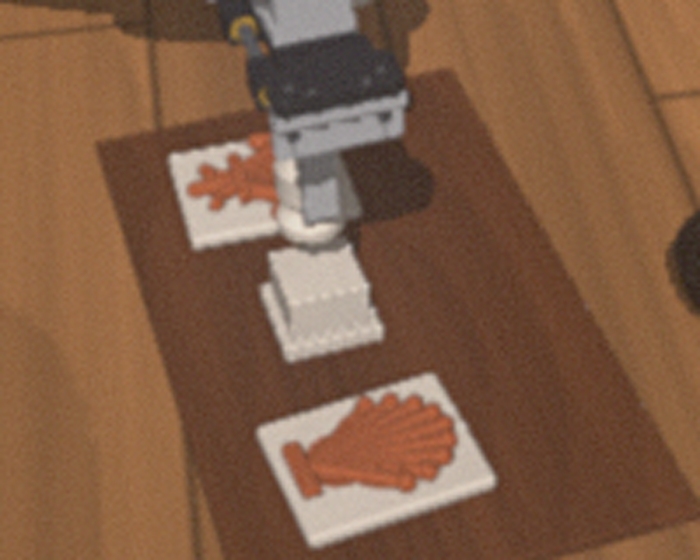

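The side view shows the plinth clear below the finial (crop (320,300)). I'll refit the plinth there to fine-tune.

```bash
python3 -c "
from h import *
im=cv2.imread('pics/s7.png')[:,:,::-1].copy()
im[:int(190+248/3.5)]=0
for p in(3,5): print(*fit('side',im,'plinth',(511,-4,9),10,pad=p))
for k,x in dict(shell=(528.5,-128,13.3)).items(): print(k,*fit('side',im,k,x,10))"
```

```text
[512.2  -9.8  13.5] 0.036
[512.2  -9.9  13.9] 0.038
shell [ 528.1 -128.5   14.1] 0.008
```

Call:
servo_tool:
  plan:
    - [-0.01,0,0.12,0,0,0,30]
    - [-0.01,0,0.22,0,0,0,30]
    - [-0.01,0,0.3,0,0,0,30]
    - [-0.01,0,0.35,0,0,0,30]
    - [-0.01,0,0.38,0,0,0,30]
    - [-0.01,0,0.38,0,0,0,30]
    - [-0.01,0,0.39,0,0,0,30]
    - [-0.01,0,0.39,0,0,0,30]

```text
time: 12.67
tool_pos: [0.5127, -0.005, 0.0857]
ee_rot: [-3.142, 0.001, -2.984]
wrist_force: [0.9, 0.8, -0.1]
width: 0.0374
finger_force: 30.0
```

```bash
python3 -c "
from h import *
togo(511.3,-5,84.5,189)
im=snap('side','s8.png')
c=im[220:310,240:360];cv2.imwrite('pics/c8.png',cv2.resize(c,None,fx=6,fy=6,interpolation=2)[:,:,::-1])"
```

```text
pos [512.7  -5.   85.7] rpy [-1.8000e+02  4.0000e-02 -1.7097e+02] go [0.014 0.002 0.012] az 0.0 w 37.4 F [ 0.9  0.8 -0.1] t 12.67
```

View pics/c8.png

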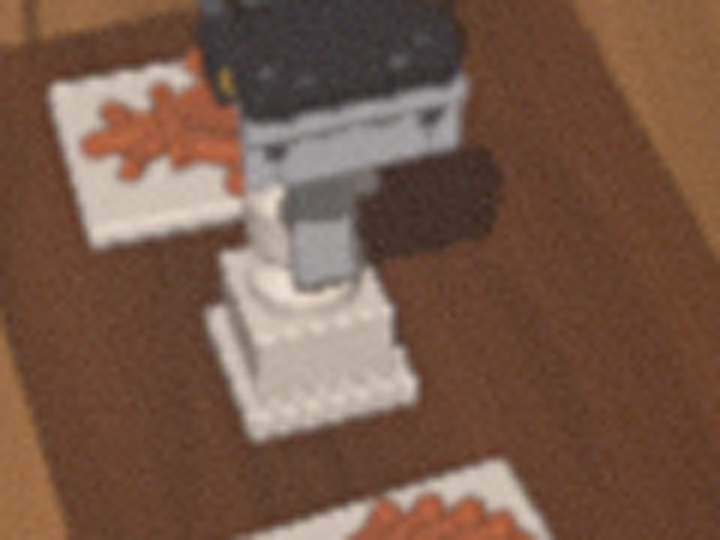

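The finial foot (centre about (303,287)) is concentric with the plinth top (about (307,293)). Releasing and rising.

Call:
servo_tool:
  plan:
    - [0,0,0.01,0,0,0,30]
    - [0,0,0.01,0,0,0,30]
    - [0,0,0.01,0,0,0,45]
    - [0,0,0.01,0,0,0,55]
    - [0,0,0.01,0,0,0,65]
    - [0,0,0.01,0,0,0,65]
    - [0,0,-0.1,0,0,0,65]
    - [0,0,-0.3,0,0,0,65]
    - [0,0,-0.5,0,0,0,65]
    - [0,0,-0.7,0,0,0,65]
    - [0,0,-0.9,0,0,0,65]
    - [0,0,-0.9,0,0,0,65]

```text
time: 13.72
tool_pos: [0.5151, -0.0053, 0.1814]
ee_rot: [-3.139, 0.01, -2.984]
wrist_force: [0.6, 0.4, 0.5]
width: 0.0649
finger_force: 0.0
```

```bash
python3 -c "
from h import *
togo(572.7,357.5,100,189)"
```

```text
pos [515.1  -5.3 181.4] rpy [-179.85    0.56 -170.97] go [-1.139  3.494  0.804] az 0.0 w 64.9 F [0.6 0.4 0.5] t 13.72
```

Call:
servo_tool:
  plan:
    - [-0.07,0.2,0,0,0,0,90]
    - [-0.17,0.5,0,0,0,0,90]
    - [-0.29,0.87,0,0,0,0,90]

```text
time: 13.97
tool_pos: [0.5274, 0.085, 0.1751]
ee_rot: [-3.141, -0.0, -2.988]
wrist_force: [0.7, 0.1, -0.5]
width: 0.0814
finger_force: 0.0
```

Call:
servo_tool:
  plan:
    - [-0.1,0.3,0,0,0,0,90]
    - [-0.2,0.6,0,0,0,0,90]
    - [-0.29,0.87,0,0,0,0,90]

```text
time: 14.22
tool_pos: [0.542, 0.1779, 0.1747]
ee_rot: [3.141, -0.001, -2.983]
wrist_force: [1.2, -0.5, 0.2]
width: 0.0898
finger_force: 0.0
```

Call:
servo_tool:
  plan:
    - [-0.1,0.3,0.1,0,0,0,90]
    - [-0.2,0.6,0.2,0,0,0,90]
    - [-0.29,0.87,0.3,0,0,0,90]

```text
time: 14.47
tool_pos: [0.5572, 0.2683, 0.1445]
ee_rot: [3.141, -0.0, -2.983]
wrist_force: [0.7, -0.4, 1.2]
width: 0.0898
finger_force: 0.0
```

Call:
servo_tool:
  plan:
    - [-0.1,0.3,0.2,0,0,0,90]
    - [-0.2,0.6,0.4,0,0,0,90]
    - [-0.29,0.87,0.5,0,0,0,90]
    - [-0.29,0.87,0.5,0,0,0,90]
    - [-0.29,0.87,0.5,0,0,0,90]
    - [-0.29,0.87,0.5,0,0,0,90]

```text
time: 14.97
tool_pos: [0.5723, 0.3564, 0.0952]
ee_rot: [-3.141, -0.001, -2.984]
wrist_force: [-0.4, 0.3, 0.9]
width: 0.0898
finger_force: 0.0
```

```bash
python3 -c "
from h import *
togo(573,357.5,21,189)
im=snap('side','s9.png');it=snap('top','t9.png')
print(*fit('side',im,'plinth',(511,-4,9),10))
M['plinth']=M['plinth']+[[(a,b,c+40) for a,b,c in P] for P in M['finial']]
for k,x,z in (('fleur',(490,119,6.5),10),('shell',(528.5,-128,13.4),10),('rosette',(573,357.5,0),0),('moulding',(590,-355,-2),0)):
  print(k,*fit('side',im,k,x,z),*fit('top',it,k,x,z))
cv2.imwrite('pics/c9.png',np.hstack([cv2.resize(i,None,fx=3,fy=3,interpolation=2) for i in(im[210:350,230:360],it[215:355,270:400])])[:,:,::-1])"
```

```text
pos [572.3 356.4  95.2] rpy [-1.7995e+02 -3.0000e-02 -1.7096e+02] go [-0.009  0.01   0.742] az 0.0 w 89.8 F [-0.4  0.3  0.9] t 14.97
[509.8  -1.3  26. ] 0.44
fleur [490.9 110.6   8. ] 0.307 [490.7 119.6   6.8] 0.041
shell [ 527.8 -128.3   13.9] 0.008 [ 529.1 -127.2   13.4] 0.032
rosette [572.1 357.4   2.5] 0.016 [5.756e+02 3.622e+02 1.000e-01] 0.604
moulding [ 589.5 -355.6   -2.1] 0.008 [ 591.  -355.3   -3.4] 0.038
```

View pics/c9.png

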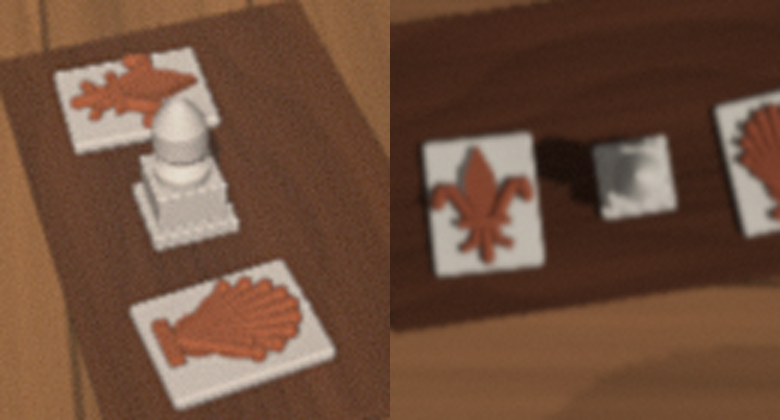

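The finial stands upright on the plinth between the plaques. Now gripping the rosette.

Call:
servo_tool:
  plan:
    - [0,0.01,0.2,0,0,0,90]
    - [0,0.01,0.4,0,0,0,90]
    - [0,0.01,0.58,0,0,0,90]
    - [0,0.01,0.68,0,0,0,90]
    - [0,0.01,0.73,0,0,0,90]
    - [0,0.01,0.74,0,0,0,90]
    - [0,0.01,0.74,0,0,0,90]

```text
time: 15.65
tool_pos: [0.5728, 0.3577, 0.0225]
ee_rot: [3.141, 0.001, -2.985]
wrist_force: [0.4, 0.4, 0.4]
width: 0.0901
finger_force: 0.0
```

Call:
servo_tool:
  plan:
    - [0,0,0,0,0,0,70]
    - [0,0,0,0,0,0,60]
    - [0,0,0,0,0,0,50]
    - [0,0,0,0,0,0,50]
    - [0,0,0,0,0,0,50]
    - [0,0,0,0,0,0,50]
    - [0,0,0,0,0,0,50]

```text
time: 16.23
tool_pos: [0.5724, 0.3584, 0.022]
ee_rot: [3.141, 0.001, -2.984]
wrist_force: [-0.4, 1.1, 2.1]
width: 0.0573
finger_force: 30.0
```

```bash
python3 -c "
from h import *
togo(603.5,132.3,80,189)
im=cv2.imread('pics/s9.png')[:,:,::-1].copy(); im[:int(210+183/3)]=0
print(*fit('side',im,'plinth',(511,-4,9),10,pad=5))"
```

```text
pos [572.4 358.4  22. ] rpy [ 1.7995e+02  5.0000e-02 -1.7096e+02] go [ 0.048 -2.281 -0.582] az 0.0 w 57.3 F [-0.4  1.1  2.1] t 16.23
[511.7 -14.7  14. ] 0.323
```

Call:
servo_tool:
  plan:
    - [0,0,-0.1,0,0,0,50]
    - [0,0,-0.25,0,0,0,50]
    - [0,0,-0.4,0,0,0,50]
    - [0,-0.1,-0.5,0,0,0,50]
    - [0,-0.3,-0.5,0,0,0,50]
    - [0.02,-0.55,-0.5,0,0,0,50]
    - [0.02,-0.8,-0.5,0,0,0,50]

```text
time: 16.82
tool_pos: [0.5827, 0.2773, 0.0721]
ee_rot: [-3.141, 0.0, -2.983]
wrist_force: [0.9, -0.8, -0.2]
width: 0.0575
finger_force: 30.0
```

Call:
servo_tool:
  plan:
    - [0,-0.25,0,0,0,0,50]
    - [0,-0.5,0,0,0,0,50]
    - [0.02,-0.8,0,0,0,0,50]

```text
time: 17.07
tool_pos: [0.5934, 0.1978, 0.0718]
ee_rot: [-3.141, 0.0, -2.983]
wrist_force: [0.4, -0.2, -0.5]
width: 0.0575
finger_force: 30.0
```

Call:
servo_tool:
  plan:
    - [0,-0.25,0,0,0,0,50]
    - [0,-0.5,0,0,0,0,50]
    - [0,-0.64,0,0,0,0,50]
    - [0,-0.68,0,0,0,0,50]
    - [0,-0.68,0,0,0,0,50]
    - [0,-0.68,0,0,0,0,50]

```text
time: 17.57
tool_pos: [0.6039, 0.1328, 0.0716]
ee_rot: [3.141, 0.0, -2.984]
wrist_force: [0.3, 0.7, -0.8]
width: 0.0573
finger_force: 30.0
```

```bash
python3 -c "
from h import *
togo(603.2,131.9,32.5,189);print(robot.get_obs()['finger_force'])"
```

```text
pos [603.9 132.8  71.6] rpy [ 179.95    0.   -170.96] go [ 0.008 -0.008  0.391] az 0.0 w 57.3 F [ 0.3  0.7 -0.8] t 17.57
29.999569058418274
```

Lower and release, then rise.

Call:
servo_tool:
  plan:
    - [0.01,-0.01,0.12,0,0,0,50]
    - [0.01,-0.01,0.24,0,0,0,50]
    - [0.01,-0.01,0.33,0,0,0,50]
    - [0.01,-0.01,0.38,0,0,0,50]
    - [0.01,-0.01,0.4,0,0,0,50]
    - [0.01,-0.01,0.4,0,0,0,50]
    - [0.01,-0.01,0.4,0,0,0,50]

```text
time: 18.15
tool_pos: [0.6024, 0.1317, 0.0314]
ee_rot: [3.141, -0.002, -2.983]
wrist_force: [-2.9, 0.9, 3.6]
width: 0.0571
finger_force: 30.0
```

Call:
servo_tool:
  plan:
    - [0,0,0,0,0,0,65]
    - [0,0,0,0,0,0,75]
    - [0,0,0,0,0,0,75]
    - [0,0,0,0,0,0,75]
    - [0,0,-0.15,0,0,0,75]
    - [0,0,-0.4,0,0,0,75]
    - [0,0,-0.7,0,0,0,75]
    - [0,0,-1,0,0,0,75]

```text
time: 18.82
tool_pos: [0.6026, 0.1308, 0.1315]
ee_rot: [3.142, -0.002, -2.984]
wrist_force: [0.9, 0.4, -0.4]
width: 0.0749
finger_force: 0.0
```

Call:
servo_tool:
  plan:
    - [0,0,-0.2,0,0,0,75]
    - [0,0,-0.3,0,0,0,75]
    - [0,0,-0.3,0,0,0,75]

```text
time: 19.07
tool_pos: [0.6049, 0.1311, 0.1648]
ee_rot: [-3.141, 0.006, -2.984]
wrist_force: [0.4, 0.7, 0.7]
width: 0.0751
finger_force: 0.0
```

```bash
python3 -c "
from h import *
im=snap('side','s10.png')
print(*fit('side',im,'rosette',(603,132,0),10))
togo(590,-355.5,150,178)"
```

```text
[602.7 128.1   1.1] 0.034
pos [603.8 131.  162.2] rpy [-1.8000e+02  1.3000e-01 -1.7097e+02] go [ 0.899 -4.783  0.122] az 0.123 w 74.9 F [ 0.2 -0.  -1. ] t 19.12
```

Call:
servo_tool:
  plan:
    - [0.03,-0.2,0,0,0,0,75]
    - [0.09,-0.5,0,0,0,0,75]
    - [0.18,-0.957,0,0,0,0,75]

```text
time: 19.37
tool_pos: [0.5993, 0.0399, 0.1581]
ee_rot: [3.14, -0.005, -2.98]
wrist_force: [0.9, -0.3, 0.3]
width: 0.0752
finger_force: 0.0
```

Call:
servo_tool:
  plan:
    - [0.06,-0.3,0,0,0,0,75]
    - [0.12,-0.6,0,0,0,0,75]
    - [0.18,-0.957,0,0,0,0,75]

```text
time: 19.62
tool_pos: [0.5962, -0.0593, 0.1582]
ee_rot: [3.139, -0.005, -2.983]
wrist_force: [-0.6, -0.4, 0.1]
width: 0.0746
finger_force: 0.0
```

Call:
servo_tool:
  plan:
    - [0.06,-0.3,0,0,0,0,75]
    - [0.12,-0.6,0,0,0,0,75]
    - [0.18,-0.957,0,0,0,0,75]

```text
time: 19.87
tool_pos: [0.5936, -0.1565, 0.1582]
ee_rot: [3.138, -0.004, -2.983]
wrist_force: [1.2, -0.1, -0.1]
width: 0.0752
finger_force: 0.0
```

Call:
servo_tool:
  plan:
    - [0.03,-0.13,0,0,0,0.07,75]
    - [0.05,-0.26,0,0,0,0.14,75]
    - [0.08,-0.4,0,0,0,0.21,75]
    - [0.1,-0.53,0,0,0,0.28,75]
    - [0.13,-0.66,0,0,0,0.35,75]
    - [0.15,-0.8,0,0,0,0.42,75]
    - [0.18,-0.957,0,0,0,0.49,75]
    - [0.18,-0.957,0,0,0,0.56,75]
    - [0.18,-0.957,0,0,0,0.56,75]

```text
time: 20.62
tool_pos: [0.591, -0.2538, 0.1578]
ee_rot: [-3.14, -0.005, 2.416]
wrist_force: [1.6, -0.4, 0.6]
width: 0.0746
finger_force: 0.0
```

Call:
servo_tool:
  plan:
    - [-0.08,-0.1,0.05,0,0,0.07,75]
    - [-0.16,-0.2,0.1,0,0,0.14,75]
    - [-0.25,-0.3,0.15,0,0,0.21,75]
    - [-0.33,-0.4,0.2,0,0,0.28,75]
    - [-0.42,-0.5,0.3,0,0,0.35,75]
    - [-0.5,-0.6,0.4,0,0,0.42,75]
    - [-0.57,-0.7,0.5,0,0,0.49,75]
    - [-0.622,-0.748,0.6,0,0,0.563,75]
    - [-0.622,-0.748,0.6,0,0,0.563,75]
    - [-0.622,-0.748,0.6,0,0,0.563,75]

```text
time: 21.45
tool_pos: [0.5886, -0.3496, 0.0987]
ee_rot: [-3.138, -0.003, 1.54]
wrist_force: [0.9, 0.4, 0.3]
width: 0.0748
finger_force: 0.0
```

```bash
python3 -c "
from h import *
togo(590,-355.5,21.5,87.9)
it=snap('top','t11.png')
print(*fit('top',it,'rosette',(603,132,0),10),*fit('top',it,'fleur',(490,119,6.6),10))
c=it[180:330,230:560];cv2.imwrite('pics/c11.png',cv2.resize(c,None,fx=2.4,fy=2.4,interpolation=2)[:,:,::-1])"
```

```text
pos [ 588.6 -349.6   98.7] rpy [-179.77   -0.18   88.23] go [-0.058  0.019  0.772] az 0.004 w 74.8 F [0.9 0.4 0.3] t 21.45
[6.054e+02 1.325e+02 5.000e-01] 0.015 [490.1 119.7   6.5] 0.014
```

View pics/c11.png

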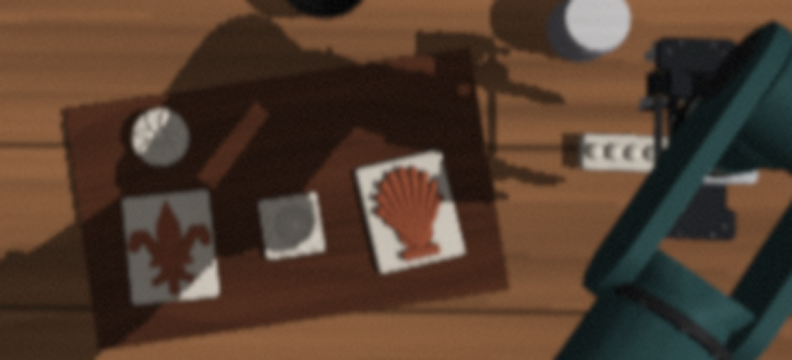

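The rosette sits beyond the fleur's petal edge ((160,137) in the crop) and the plinth with the finial is undisturbed. Gripping the moulding.

Call:
servo_tool:
  plan:
    - [-0.06,0.02,0.1,0,0,0,75]
    - [-0.06,0.02,0.3,0,0,0,75]
    - [-0.06,0.02,0.5,0,0,0,75]
    - [-0.06,0.02,0.66,0,0,0,75]
    - [-0.06,0.02,0.74,0,0,0,75]
    - [-0.06,0.02,0.77,0,0,0,75]
    - [-0.06,0.02,0.77,0,0,0,75]
    - [-0.06,0.02,0.77,0,0,0,75]

```text
time: 22.17
tool_pos: [0.5921, -0.3571, 0.0256]
ee_rot: [3.14, 0.001, 1.536]
wrist_force: [0.3, 0.1, 0.6]
width: 0.0753
finger_force: 0.0
```

Call:
servo_tool:
  plan:
    - [0,0,0,0,0,0,60]
    - [0,0,0,0,0,0,50]
    - [0,0,0,0,0,0,40]
    - [0,0,0,0,0,0,28]
    - [0,0,0,0,0,0,28]
    - [0,0,0,0,0,0,28]
    - [0,0,0,0,0,0,28]
    - [0,0,0,0,0,0,28]

```text
time: 22.83
tool_pos: [0.5911, -0.3568, 0.0245]
ee_rot: [-3.141, -0.0, 1.535]
wrist_force: [-0.9, 0.9, 0.9]
width: 0.0357
finger_force: 30.0
```

```bash
python3 -c "
from h import *
a=np.radians(13.4);print(528.5+103*np.cos(a),-128.2+103*np.sin(a))
togo(528.5+103*np.cos(a),-128.2+103*np.sin(a),80,103.4);print(robot.get_obs()['finger_force'])"
```

```text
628.6959154555678 -104.32996594010179
pos [ 591.1 -356.8   24.5] rpy [-1.7996e+02 -1.0000e-02  8.7960e+01] go [ 2.537  0.285 -0.555] az -0.172 w 35.7 F [-0.9  0.9  0.9] t 22.83
30.000216364860535
```

Call:
servo_tool:
  plan:
    - [0,0,-0.1,0,0,0,28]
    - [0,0,-0.25,0,0,0,28]
    - [0,0,-0.4,0,0,0,28]
    - [0.1,0,-0.5,0,0,0,28]
    - [0.3,0.03,-0.5,0,0,0,28]
    - [0.55,0.06,-0.5,0,0,0,28]
    - [0.84,0.095,-0.5,0,0,0,28]

```text
time: 23.42
tool_pos: [0.604, -0.2727, 0.0752]
ee_rot: [3.14, 0.0, 1.533]
wrist_force: [-0.3, 0.1, -1.1]
width: 0.0357
finger_force: 30.0
```

Call:
servo_tool:
  plan:
    - [0.28,0.03,0,0,0,0,28]
    - [0.56,0.06,0,0,0,0,28]
    - [0.84,0.095,0,0,0,0,28]

```text
time: 23.67
tool_pos: [0.6163, -0.1874, 0.0748]
ee_rot: [3.141, -0.001, 1.535]
wrist_force: [-0.4, 0.5, -1.9]
width: 0.0357
finger_force: 30.0
```

Call:
servo_tool:
  plan:
    - [0.28,0.03,0,0,0,-0.06,28]
    - [0.56,0.06,0,0,0,-0.12,28]
    - [0.75,0.095,0,0,0,-0.172,28]
    - [0.84,0.095,0,0,0,-0.172,28]
    - [0.84,0.095,0,0,0,-0.172,28]
    - [0.84,0.095,0,0,0,-0.172,28]

```text
time: 24.17
tool_pos: [0.6287, -0.106, 0.0747]
ee_rot: [-3.141, 0.001, 1.805]
wrist_force: [-0.0, -0.2, -1.4]
width: 0.0357
finger_force: 30.0
```

```bash
python3 -c "
from h import *
togo(629,-105.6,34.5,103.4);print(robot.get_obs()['finger_force'])"
```

```text
pos [ 628.7 -106.    74.7] rpy [-1.7999e+02  4.0000e-02  1.0339e+02] go [0.003 0.004 0.402] az -0.0 w 35.7 F [-0.  -0.2 -1.4] t 24.17
29.999420642852783
```

Call:
servo_tool:
  plan:
    - [0,0,0.12,0,0,0,28]
    - [0,0,0.24,0,0,0,28]
    - [0,0,0.33,0,0,0,28]
    - [0,0,0.38,0,0,0,28]
    - [0,0,0.4,0,0,0,28]
    - [0,0,0.4,0,0,0,28]
    - [0,0,0.4,0,0,0,28]

```text
time: 24.75
tool_pos: [0.6277, -0.1067, 0.0343]
ee_rot: [-3.139, -0.001, 1.804]
wrist_force: [-3.2, -0.8, 3.2]
width: 0.0358
finger_force: 30.0
```

Call:
servo_tool:
  plan:
    - [0,0,0,0,0,0,45]
    - [0,0,0,0,0,0,54]
    - [0,0,0,0,0,0,54]
    - [0,0,0,0,0,0,54]
    - [0,0,-0.1,0,0,0,54]
    - [0,0,-0.3,0,0,0,54]
    - [0,0,-0.6,0,0,0,54]
    - [0,0,-1,0,0,0,54]

```text
time: 25.42
tool_pos: [0.627, -0.1054, 0.1325]
ee_rot: [-3.136, -0.003, 1.805]
wrist_force: [0.4, 0.1, 0.1]
width: 0.0542
finger_force: 0.0
```

Call:
servo_tool:
  plan:
    - [-0.25,0,-0.2,0,0,0,54]
    - [-0.5,0,-0.4,0,0,0,54]
    - [-0.75,0,-0.6,0,0,0,54]
    - [-1,0,-0.8,0,0,0,54]

```text
time: 25.75
tool_pos: [0.6524, -0.2039, 0.2168]
ee_rot: [3.14, 0.001, 1.806]
wrist_force: [0.6, -0.1, -0.4]
width: 0.0541
finger_force: 0.0
```

Call:
servo_tool:
  plan:
    - [-0.25,0,0,0,0,0,54]
    - [-0.5,0,0,0,0,0,54]
    - [-0.75,0,0,0,0,0,54]
    - [-1,0,0,0,0,0,54]

```text
time: 26.08
tool_pos: [0.6756, -0.3016, 0.2156]
ee_rot: [3.14, 0.001, 1.806]
wrist_force: [0.6, -0.2, -0.6]
width: 0.0539
finger_force: 0.0
```

Call:
servo_tool:
  plan:
    - [-0.25,0,0,0,0,0,54]
    - [-0.5,0,0,0,0,0,54]
    - [-0.75,0,0,0,0,0,54]
    - [-1,0,0,0,0,0,54]
    - [-1,0,0,0,0,0,54]
    - [-1,0,0,0,0,0,54]

```text
time: 26.58
tool_pos: [0.6983, -0.399, 0.213]
ee_rot: [-3.141, -0.002, 1.804]
wrist_force: [-0.6, 0.2, -1.1]
width: 0.054
finger_force: 0.0
```

```bash
python3 -c "
from h import *
im=snap('side','s12.png');it=snap('top','t12.png')
for k,x in dict(fleur=(490,119,6.6),shell=(528.5,-128,13.4),rosette=(603,132,0),moulding=(629,-104,13.4)).items():
  print(k,*fit('top',it,k,x,10),*fit('side',im,k,x,10))
M['plinth']=M['plinth']+[[(a,b,c+40) for a,b,c in P] for P in M['finial']]
print(*fit('top',it,'plinth',(511,-4,9),10)); togo(0,0,0)
o=np.hstack([cv2.resize(i,(395,395*i.shape[0]//i.shape[1]),interpolation=2) for i in(im[180:400,200:420],it[150:370,240:460])]);cv2.imwrite('pics/c12.png',o[:,:,::-1])"
```

```text
fleur [489.6 118.9   6. ] 0.019 [504.4  83.3  30.7] 0.501
shell [ 528.9 -127.2   13.7] 0.037 [ 528.1 -128.8   13.5] 0.008
rosette [604.5 131.3   1.2] 0.001 [598.9  93.7  30.5] 0.638
moulding [ 629.1 -105.3   13.3] 0.07 [ 626.7 -106.2   14.8] 0.02
[513.   -5.3   9.8] 0.053
pos [ 698.7 -396.8  215. ] rpy [ 1.7997e+02 -2.0000e-02  1.0348e+02] go [ 5.488 -5.87   2.146] az -0.85 w 54.4 F [ 0.3 -0.3 -0.3] t 26.68
```

View pics/c12.png

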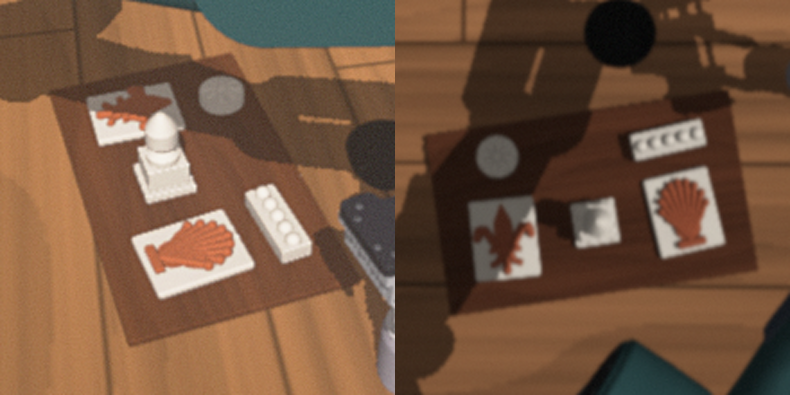

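```bash
python3 -c "
from h import *
for c in ([(281.9,292.5),(309.2,285.8)],[(282.6,292.6),(309.1,286.3)]):
  A=ray('side',c,.010)[:,:2]*1000; e=A[1]-A[0]; L=np.hypot(*e); n=np.array([-e[1],e[0]])/L
  print(A.round(1),L.round(1),np.degrees(np.arctan2(e[1],e[0])).round(1),(A.mean(0)+30*n).round(1))
for x in((509,-4.5),(512,-4.5)):
  a=np.radians(9);R=np.array([[np.cos(a),-np.sin(a)],[np.sin(a),np.cos(a)]])
  P=np.array([[-30,-30],[30,-30],[30,30],[-30,30]])@R.T+x
  print(x,proj('side',np.c_[P,[10]*4]/1000).round(1).tolist())
"
```

```text
[[488.5 -39.2]
 [547.1 -29.9]] 59.3 9.0 [513.1  -4.9]
[[489.9 -39.7]
 [546.6 -31.4]] 57.3 8.4 [513.9  -5.9]
(509, -4.5) [[279.7, 292.7], [307.4, 285.9], [299.3, 267.6], [272.5, 273.9]]
(512, -4.5) [[281.2, 292.5], [308.8, 285.7], [300.6, 267.4], [273.9, 273.7]]
```

Both cameras put the plinth about 4 mm too far from the robot. There is ample time, so I'll regrip the plinth with the finial on it and shift it.

Call:
servo_tool:
  plan:
    - [0.07,-0.01,0,0,0,-0.078,94]
    - [0.14,-0.03,0,0,0,-0.157,94]
    - [0.21,-0.04,0,0,0,-0.235,94]
    - [0.28,-0.06,0,0,0,-0.313,94]
    - [0.35,-0.07,0,0,0,-0.39,94]
    - [0.42,-0.09,0,0,0,-0.47,94]
    - [0.5,-0.1,0,0,0,-0.55,94]
    - [0.57,-0.12,0,0,0,-0.625,94]
    - [0.64,-0.14,0,0,0,-0.7,94]
    - [0.71,-0.15,0,0,0,-0.78,94]
    - [0.78,-0.17,0,0,0,-0.86,94]
    - [0.85,-0.18,0,0,0,-0.935,94]

```text
time: 27.68
tool_pos: [0.6611, -0.3169, 0.2163]
ee_rot: [-3.141, 0.002, -3.001]
wrist_force: [-0.8, -0.4, 0.7]
width: 0.0944
finger_force: 0.0
```

Call:
servo_tool:
  plan:
    - [0.08,0.27,0,0,0,0,94]
    - [0.16,0.55,0,0,0,0,94]
    - [0.25,0.83,0,0,0,0,94]

```text
time: 27.93
tool_pos: [0.6248, -0.2376, 0.2155]
ee_rot: [-3.141, 0.002, -3.008]
wrist_force: [-0.3, 0.6, 0.7]
width: 0.0938
finger_force: 0.0
```

Call:
servo_tool:
  plan:
    - [0.08,0.27,0,0,0,0,94]
    - [0.16,0.55,0,0,0,0,94]
    - [0.25,0.83,0,0,0,0,94]
    - [0.25,0.83,0,0,0,0,94]
    - [0.25,0.83,0,0,0,0,94]

```text
time: 28.35
tool_pos: [0.5893, -0.1587, 0.2164]
ee_rot: [-3.14, 0.003, -3.005]
wrist_force: [1.1, -0.2, 0.4]
width: 0.094
finger_force: 0.0
```

```bash
python3 -c "
from h import *
togo(512.5,-4.7,160,189)"
```

```text
pos [ 589.3 -158.7  216.4] rpy [-1.7993e+02  1.5000e-01 -1.7219e+02] go [0.551 1.631 0.562] az -0.013 w 94.0 F [ 1.1 -0.2  0.4] t 28.35
```

Call:
servo_tool:
  plan:
    - [0.09,0.27,0,0,0,0,94]
    - [0.18,0.54,0,0,0,0,94]
    - [0.27,0.82,0,0,0,-0.013,94]

```text
time: 28.6
tool_pos: [0.552, -0.0836, 0.2148]
ee_rot: [-3.141, 0.001, -2.99]
wrist_force: [1.0, 0.1, -0.0]
width: 0.0938
finger_force: 0.0
```

Call:
servo_tool:
  plan:
    - [0.09,0.27,0,0,0,0,94]
    - [0.18,0.54,0,0,0,0,94]
    - [0.25,0.76,0,0,0,0,94]
    - [0.27,0.81,0.3,0,0,0,94]
    - [0.27,0.81,0.5,0,0,0,94]
    - [0.27,0.81,0.55,0,0,0,94]
    - [0.27,0.81,0.55,0,0,0,94]

```text
time: 29.18
tool_pos: [0.5123, -0.0078, 0.1579]
ee_rot: [3.141, -0.003, -2.989]
wrist_force: [-0.8, 0.4, 0.0]
width: 0.094
finger_force: 0.0
```

```bash
python3 -c "
from h import *
togo(512.5,-4.7,44.5,189)"
```

```text
pos [512.3  -7.8 157.9] rpy [ 179.96   -0.18 -171.25] go [-0.007  0.03   1.134] az -0.003 w 94.0 F [-0.8  0.4  0. ] t 29.18
```

Call:
servo_tool:
  plan:
    - [0,0.03,0.1,0,0,0,94]
    - [0,0.03,0.25,0,0,0,94]
    - [0,0.03,0.4,0,0,0,94]
    - [0,0.03,0.55,0,0,0,94]
    - [0,0.03,0.7,0,0,0,94]
    - [0,0.03,0.85,0,0,0,94]
    - [0,0.03,0.95,0,0,0,94]
    - [0,0.03,1,0,0,0,94]
    - [0,0.03,1,0,0,0,94]

```text
time: 29.93
tool_pos: [0.5125, -0.0049, 0.0588]
ee_rot: [3.141, -0.001, -2.989]
wrist_force: [-0.2, 0.0, -0.8]
width: 0.0941
finger_force: 0.0
```

Call:
servo_tool:
  plan:
    - [0,0,0.07,0,0,0,80]
    - [0,0,0.13,0,0,0,65]
    - [0,0,0.13,0,0,0,60]
    - [0,0,0.13,0,0,0,56]
    - [0,0,0.13,0,0,0,53]
    - [0,0,0.13,0,0,0,51]
    - [0,0,0.13,0,0,0,49]
    - [0,0,0.13,0,0,0,47]
    - [0,0,0.13,0,0,0,42]
    - [0,0,0.13,0,0,0,42]

```text
time: 30.77
tool_pos: [0.513, -0.0044, 0.0468]
ee_rot: [3.141, 0.001, -2.989]
wrist_force: [0.2, 1.2, 1.9]
width: 0.0481
finger_force: 30.0
```

```bash
python3 -c "
from h import *
togo(512.5,-4.7,44.5,189);print(robot.get_obs()['finger_force'])"
```

```text
pos [513.   -4.4  46.8] rpy [ 1.7997e+02  4.0000e-02 -1.7124e+02] go [ 0.005 -0.002  0.023] az -0.003 w 48.1 F [0.2 1.2 1.9] t 30.77
29.997547566890717
```

Call:
servo_tool:
  plan:
    - [0,0,-0.015,0,0,0,42]
    - [0,0,-0.03,0,0,0,42]
    - [0.01,0,-0.03,0,0,0,42]
    - [0.02,0,-0.03,0,0,0,42]
    - [0.03,0,-0.03,0,0,0,42]
    - [0.038,0,-0.03,0,0,0,42]
    - [0.038,0,-0.03,0,0,0,42]
    - [0.038,0,-0.02,0,0,0,42]
    - [0.038,0,-0.01,0,0,0,42]
    - [0.038,0,0,0,0,0,42]
    - [0.038,0,0,0,0,0,42]
    - [0.038,0,0,0,0,0,42]

```text
time: 31.77
tool_pos: [0.5091, -0.0053, 0.0469]
ee_rot: [-3.142, 0.0, -2.989]
wrist_force: [-0.8, -0.8, 1.7]
width: 0.0478
finger_force: 30.0
```

Call:
servo_tool:
  plan:
    - [0,0,0,0,0,0,50]
    - [0,0,0,0,0,0,56]
    - [0,0,0,0,0,0,65]
    - [0,0,0,0,0,0,80]
    - [0,0,0,0,0,0,80]
    - [0,0,-0.1,0,0,0,80]
    - [0,0,-0.25,0,0,0,80]
    - [0,0,-0.4,0,0,0,80]
    - [0,0,-0.6,0,0,0,80]
    - [0,0,-0.8,0,0,0,80]
    - [0,0,-1,0,0,0,80]

```text
time: 32.68
tool_pos: [0.509, -0.0053, 0.1482]
ee_rot: [-3.141, 0.001, -2.989]
wrist_force: [0.1, -0.1, -0.7]
width: 0.0796
finger_force: 0.0
```

Call:
servo_tool:
  plan:
    - [0,0,-0.25,0,0,0,80]
    - [0,0,-0.5,0,0,0,80]
    - [0.2,0.2,-0.7,0,0,0,80]
    - [0.45,0.5,-0.7,0,0,0,80]
    - [0.7,0.8,-0.7,0,0,0,80]
    - [1,1,-0.7,0,0,0,80]

```text
time: 33.18
tool_pos: [0.3941, 0.0798, 0.2178]
ee_rot: [3.141, 0.002, -2.988]
wrist_force: [-0.5, 0.5, -0.7]
width: 0.0802
finger_force: 0.0
```

Call:
servo_tool:
  plan:
    - [0,0.3,0,0,0,0,80]
    - [0,0.6,0,0,0,0,80]
    - [0,1,0,0,0,0,80]

```text
time: 33.43
tool_pos: [0.3792, 0.1774, 0.2179]
ee_rot: [-3.141, 0.003, -2.991]
wrist_force: [1.1, -0.8, -0.0]
width: 0.0803
finger_force: 0.0
```

Call:
servo_tool:
  plan:
    - [0,0.3,0,0,0,0,80]
    - [0,0.6,0,0,0,0,80]
    - [0,1,0,0,0,0,80]
    - [0,1,0,0,0,0,80]
    - [0,1,0,0,0,0,80]

```text
time: 33.85
tool_pos: [0.3638, 0.2774, 0.217]
ee_rot: [-3.141, 0.0, -2.984]
wrist_force: [0.8, -0.5, 0.8]
width: 0.0799
finger_force: 0.0
```

```bash
python3 -c "
from h import *
im=snap('side','s13.png');it=snap('top','t13.png')
for k,x in dict(fleur=(490,119,6.6),shell=(528.5,-128,13.4),rosette=(603,132,0),moulding=(629,-104,13.4)).items():
  print(k,*fit('top',it,k,x,10),*fit('side',im,k,x,10))
M['plinth']=M['plinth']+[[(a,b,c+40) for a,b,c in P] for P in M['finial']]
print(*fit('top',it,'plinth',(511,-4,9),10)); togo(0,0,0)
o=np.hstack([cv2.resize(i,None,fx=4,fy=4,interpolation=2) for i in(im[200:340,240:345],it[180:320,320:415])]);cv2.imwrite('pics/c13.png',o[:,:,::-1])"
```

```text
fleur [490.7 119.5   7.9] 0.041 [491.3 106.9   7.3] 0.303
shell [ 528.9 -127.6   13.1] 0.034 [ 527.7 -128.6   13.1] 0.009
rosette [6.048e+02 1.308e+02 1.000e-01] 0.056 [602.3 128.1   2.9] 0.035
moulding [ 628.5 -104.7   12.5] 0.06 [ 626.7 -106.2   14.8] 0.022
[509.5  -7.5   8.2] 0.047
pos [364.5 275.5 216.9] rpy [-1.7997e+02  3.0000e-02 -1.7124e+02] go [ 4.023 -2.166  2.17 ] az 0.097 w 80.0 F [ 0.1  0.5 -0.2] t 33.95
```

View pics/c13.png

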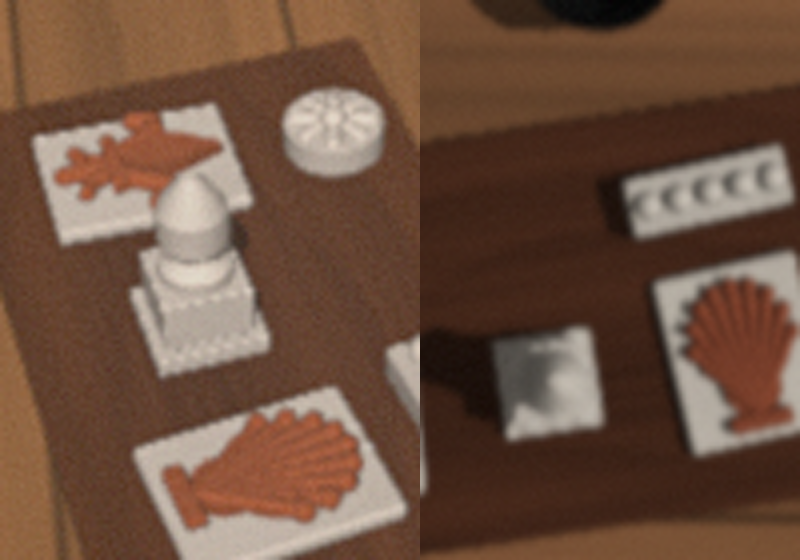

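The plinth is now centred at x ≈ 509 against a midpoint of 509, and the finial is upright on it. Rosette and moulding are in place and the robot is clear, so I'm handing in.

```bash
python3 -c "
from bench import robot
print(robot.close_job())"
```

```text
the job is handed in; nothing more can be done
None
```

All four casts are set out on the board as asked, with the plinth regripped once to shift it about 4 mm, and the job was handed in at about 34 s; the camera fits put every piece within about 3 mm of its target.

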